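# Let the dipping stand down one ratchet notch

### The arm

A 6-joint arm with a two-finger parallel gripper is mounted at the origin on a cart in front of the work surface, level with it; the furniture and walls round the work are solid. World frame = base frame: x ahead of the robot, y to its left, z up, the work surface at z = 0. Lengths are in m, angles in rad, forces in N, time in s.
With the tool pointing down it reaches from about 0.25 to 0.775 m from the base axis. Payload 4 kg.
Tool frame: the origin (TCP) lies at the centre of the arm's flange, where the gripper is bolted on; the fingertips stand 199 mm ahead of it and the grasp point (between the pads) lies 180 mm ahead of it (robot.tcp_to_tips is the distance from the TCP to the fingertips, in m); z points along the fingers, y is the line along which they close (so a half turn about z gives the same grasp; the last joint's range is limited). The gripper opens to 94 mm and grips with 3 to 60 N. Pads are 16 mm wide; open, the fingers measure 119 mm over their backs; the gripper's body (75 mm by 177 mm) begins 78 mm behind the grasp point.
Start: joints at [1.016, 0.087, 1.371, -0, 1.684, -0.103], TCP at [0.24, 0.495, 0.405] pointing down, gripper open.
Joint ranges: [-3.1, 3.1], [-0.76, 2.03], [0.27, 2.55], [-1.08, 4.22], [0.17, 2.65], [-2.57, 2.57]. Speed limits (rad/s): [2.79, 2.79, 3.14, 3.14, 3.14, 3.14].

### API

Orientations are given as [roll, pitch, yaw] about the fixed x, y, z axes, in that order (R = Rz(yaw) Ry(pitch) Rx(roll)).
In Python, from bench import telemetry, snapshot, ticket, robot gives the robot as it stands.
- The arm moves only by the tool apply_moves, never from a script. Its argument "moves" is a list that holds one entry, the list of rows, each a list of 5 numbers: the shift along the tool's x, y, z in units of 50 mm (1.0 is 50 mm), then the turn about the tool's z in units of 10 degrees (1.0 is 10 degrees), then the closure, from 0 (fully open) to 1 (shut). A call has 1 to 10 rows; each row is the pose to reach, as a shift and turn from the pose commanded when the call began, along the tool's axes at that moment; what a row does not reach only later rows make up. A row lasts 1/8 s, in which the tool goes at most 62.5 mm and 10.7 degrees, less where a joint would pass 70% of its speed; a pose out of reach is approached as far as the arm can. A call with a gripper value outside its range is refused whole. The fingers move at their own pace and stop on an object; the grip force is fixed at half the most. Time passes only in rows, so rows that repeat a pose let the fingers close. It gives the time, the measured TCP pose, the force, the opening and the grip force at its end, in the units of the state.
- telemetry.get_obs(): the state, without advancing time (a new reading comes with each control period).
- snapshot(name): name is "scene" or "top"; returns a dict with "image" (384x512x3 uint8, red, green, blue), "fovy" (degrees; the focal length in pixels is half the picture's height over the tangent of half this angle, whatever the lens; pixels are square), "cx", "cy" (the principal point, pixels), "D" ([k1, k2, p1, p2, k3] as OpenCV has them; the pictures are not rectified), "R" (3x3) and "t" (3): a world point X has camera coordinates R X + t. Camera axes: x right, y down, z forward; pixel columns grow to the right and rows downward; lengths in m; the calibration is good to about 2 mm. A picture is of the moment at which its call begins. There is no depth.
- ticket.close_job(): hands the job in; it is judged then, once.
The state is a dict: "time": time; "joint_positions": joint angles; "qvel": joint speeds; "joint_torque": joint torques, N m; "tool_pos": TCP position; "ee_rot": TCP orientation; "wrist_force": force on the tool from outside, world axes, zero at the start; "wrist_torque": the same for the moment, N m; "width": finger opening in m; "finger_force": force on a finger pad.
Only numpy, scipy, OpenCV 4.12 (cv2) and the standard library are available. Lean on these libraries where they do the work, as an engineer would, in place of code of your own. Each camera call takes 0.05 s, during which the arm holds its last target. There are 200 camera calls.

### The job

The two copper coupons on the ratchet dipping stand hang one notch too high in their beaker. With a fingertip push the pawl's thumb lever over so that the pawl lifts off the wheel and stays thrown back, press the crank knob down to turn the wheel backward, and push the pawl over again so that it drops in behind the next tooth: at the end the wheel must stand locked exactly one notch back, that tooth brought up to the pawl, never two notches and never wound up. Do not force the mechanism, do not touch the coupons, their hanger or the beaker, and leave the small things around where they stand.

Things in the scene. Friction and masses are not known exactly. Their poses are not given: they have to be found in the camera images.
- dip_stand: Ratchet dipping stand, fixed. Origin on the bench below the wheel centre, in the plane of wheel and pawl; x away from the robot, y left, z up. Base plate x -65 to 85, y -101 to 165 mm, top at z 12; wheel and pawl are on the front of an upright plate (x 14 to 22, y -98 to 48, top z 128 mm); behind it a housing and a rack bar (x 55, y 0, top z 202 mm).
- wheel_axis (a point): Centre of the ratchet wheel (stand x 0, y 0, z 85 mm); its axis lies along the stand's x. Steel, 80 mm diameter, 12 mm thick, 10 saw teeth 9 mm high. With the pawl in, it can go back only 0.03 rad until a tooth is caught; forward the pawl clicks over the teeth. It takes 0.2 N m to turn (3 to 4 N at the knob) and stays where it is left.
- ratchet_wheel (a joint): Wheel angle (rad), about 0 at the start. Negative is backward: top of the wheel to +y, crank knob down, coupons down; a notch is 0.628 rad and 10 mm. With the pawl lifted, the first tooth's crest is past the nose at about -0.25; a pawl dropped in between -0.28 and -0.60 lies on the sloping back of the next tooth, and the wheel can be pushed on until that tooth is caught at about -0.65.
- crank_knob (a point): Centre of the black crank knob on the wheel, a round grip 18 mm thick, 38 mm long, pointing to the robot (stand x -23 to -61 mm, this point at -41), 60 mm from the wheel axis on its +y side. It starts 18 degrees above the axis level (z 104 mm) and one notch brings it to 18 degrees below (z 66 mm), on a circle. It can be pressed down from above.
- pawl (a joint): Pawl angle (rad): 0 nose fully down between two teeth, 0.1 nose on a crest, 1.45 thrown back against its stop. The pawl is a dark steel V hinged at pawl_pivot. Positive lifts the nose and swings the thumb lever to -y and down. 70 g, moved by its weight alone: let go below 0.65 rad it falls in, above 0.95 it falls back to its stop.
- pawl_pivot (a point): Pivot of the pawl (stand x 0, y -60, z 113 mm; axis along x), hub 19 mm wide. From it go the hooked nose arm, 62 mm long, at pawl angle 0 pointing to +y and 17 degrees up, over the wheel, and the thumb lever, 50 mm long, 1.40 rad further round (nearly upright at 0). Both are 8 mm thick and 10 mm wide (along x). Thrown back, the arm is about upright and the lever level to -y.
- lever_tip (a point): End of the thumb lever, a cross pin 9 mm thick and 28 mm long (along x), 50 mm from the pivot, moving with the pawl. A fingertip let down from above into the V between lever and nose arm can push the lever to -y to throw the pawl back, and, once it is thrown back, push the then upright nose arm to +y to put it in again.
- pawl_nose (a point): Catching edge of the pawl's nose, 60 mm from the pivot. It moves with the pawl.
- coupon_hanger: Rack bar with the round steel arm and two hanging copper strips (coupons 14 x 60 x 2 mm), geared to the wheel; not to be touched. The arm runs 194 mm above the bench from the bar (stand x 55, y 0 mm) to x 45, y 148 mm. This frame coincides with that of the stand at the start and comes down 10 mm a notch.
- coupon_foot (a point): Point midway between the lower ends of the two coupons, at stand x 45, y 120 mm, 50 mm above the bench at the start.
- dip_beaker: Tall glass beaker, 62 mm diameter, 96 mm high, fixed on the base plate round the coupons; origin at the centre of its underside, at stand x 45, y 120, z 12 mm.
- weighing_bottle: Glass weighing bottle with knobbed lid, 37 mm diameter, 71 mm high, loose on the base plate left of the crank, near stand x -40, y 135 mm; origin at the centre of its underside. Bystander.
- crucible: White porcelain crucible with lid, 45 mm diameter, 43 mm high, loose on the base plate in front of the pawl, near stand x -37, y -70 mm; origin at the centre of its underside. Bystander.
- dropper_bottle: Dropper bottle, 38 mm diameter, 109 mm high, loose on the bench right of the stand, near stand x 30, y -155 mm; origin at the centre of its underside. Bystander.
- tweezers: Steel tweezers, 120 mm long (along their y), 9 mm high, lying loose right of the stand; origin at the centre of the underside. Bystander.
- petri_dish: Petri dish with lid, 64 mm diameter, 17 mm high, loose on the bench to the right; origin at the centre of its underside. Bystander.
- timer: White bench timer, 55 x 66 x 20 mm, loose on the bench beyond the petri dish; origin at the centre of its underside. Bystander.

How it is judged:
On the way, in this order (a step that is already met when the one before it is completed fails the run):
1. the pawl is lifted clear of the teeth while the wheel still stands in its first notch (value of joint pawl above 0.3 rad and value of joint ratchet_wheel above -0.12 rad), for 0.2 s.
2. the wheel is turned backward, past the crest of the first tooth (value of joint ratchet_wheel below -0.25 rad), for 0.1 s.
At the end, for the whole second after the job is handed in: The wheel stands one notch (0.628 rad) back from its start, between -0.56 and -0.70 rad, at rest, with the pawl fully in its gullet (below 0.05 rad); the coupons are 8 to 12 mm lower; the bystanders are within 25 mm of where they were (value of joint ratchet_wheel between -0.7 and -0.56 rad and value of joint pawl below 0.05 rad and velocity of joint ratchet_wheel between -0.05 and 0.05 rad/s and distance of coupon_foot from where it was at the start of the episode between 0.008 and 0.012 m and distance of each of weighing_bottle, crucible, dropper_bottle, tweezers, petri_dish, timer from where it was at the start of the episode below 0.025 m); the robot touches nothing.
It fails at once if the wheel is turned back towards a second notch (beyond -0.80 rad) (value of joint ratchet_wheel below -0.8 rad).
It fails at once if the wheel is wound up (forward beyond 0.25 rad) (value of joint ratchet_wheel above 0.25 rad).
It fails at once if the coupons, their hanger or the beaker are touched (over 1 N) (contact force between any of the fingers, the arm and coupon_hanger above 1 N or contact force between any of the fingers, the arm and dip_beaker above 1 N).
It fails at once if the mechanism is forced: more than 60 N from the fingers on the stand (contact force between the fingers and dip_stand above 60 N).
It fails at once if a bystander is shifted or lifted by more than 25 mm (distance of any of weighing_bottle, crucible, dropper_bottle, tweezers, petri_dish, timer from where it was at the start of the episode above 0.025 m).
It also fails if it takes over 51 s, if anything falls off the work surface, if the arm or the gripper's body presses on something with over 40 N, if the wrist force passes 120 N, or if a joint passes its speed limit or range.

## Working session

There is one attempt and no reset: what is moved stays moved. The work goes in short steps, Python scripts to look and compute and a tool call to move; the robot and the scene stay as the last step left them, time stands still between calls to the robot, and variables do not carry over. Pictures are saved under pics/ and viewed, at most 10 in all, crops included, and the job is handed in when it is done.

Besides the shell and the picture viewer there is one more tool, called after "Call:" by a JSON object that holds its "method" and its "body". apply_moves: Moves the arm, as the interface text tells. Its arguments: {"type":"object","properties":{"moves":{"type":"array","items":{"type":"array","items":{"type":"array","items":{"type":"number"}}}}},"required":["moves"]}

```bash
mkdir -p pics; cat > h.py <<'E'
import numpy as np, cv2
from bench import telemetry, snapshot, ticket, robot
def K(s):
    f=s["image"].shape[0]/2/np.tan(np.radians(s["fovy"])/2)
    return np.array([[f,0,s["cx"]],[0,f,s["cy"]],[0,0,1.]])
def ray(s,uv):
    p=cv2.undistortPoints(np.array([[uv]],float),K(s),np.array(s["D"],float))[0,0]
    R=np.array(s["R"]);t=np.array(s["t"])
    return -R.T@t, R.T@np.array([p[0],p[1],1.])
def onz(s,uv,z):
    c,d=ray(s,uv); return c+d*(z-c[2])/d[2]
def tri(s1,u1,s2,u2):
    c,d=ray(s1,u1);e,g=ray(s2,u2)
    k=np.linalg.lstsq(np.c_[d,-g],e-c,rcond=None)[0]
    a=c+k[0]*d;b=e+k[1]*g
    return (a+b)/2,np.linalg.norm(a-b)
def proj(s,X):
    return cv2.projectPoints(np.array(X,float).reshape(-1,3),cv2.Rodrigues(np.array(s["R"],float))[0],np.array(s["t"],float),K(s),np.array(s["D"],float))[0][:,0]
def save(s,n,crop=None,k=1):
    im=s["image"][:,:,::-1]
    if crop: im=im[crop[1]:crop[3],crop[0]:crop[2]]
    cv2.imwrite("pics/"+n,cv2.resize(im,None,fx=k,fy=k,interpolation=cv2.INTER_CUBIC))
E
python3 - <<'E'
from h import *
for n in("scene","top"):
    s=snapshot(n); save(s,n+"0.png",k=1.5); R=np.array(s["R"]);print(n,-R.T@np.array(s["t"]),R[2],s["fovy"],s["D"])
print(telemetry.get_obs())
E
```

```text
scene [ 0.08583403 -0.83202583  0.66655412] [ 0.48970841  0.66535141 -0.56346532] 50.97251280531129 [-0.07796227  0.          0.          0.          0.        ]
top [ 0.42432239 -0.17529404  1.05169349] [ 0.14352533  0.00490086 -0.98963451] 55.38314151046726 [0.0243255 0.        0.        0.        0.       ]
{'time': 0.1, 'joint_positions': array([ 1.01590612e+00,  8.78779348e-02,  1.37212189e+00,  1.13360063e-05,
        1.68363175e+00, -1.03082131e-01]), 'qvel': array([-0.00166595, -0.00217261, -0.00272558, -0.00067729,  0.00086871,
        0.00131662]), 'joint_torque': array([ 1.10408393e-03, -3.41252267e+01, -3.03302586e+01,  7.18775019e-02,
        3.03783605e-02, -9.65289382e-05]), 'tool_pos': array([0.24006071, 0.49472013, 0.40361304]), 'ee_rot': array([-3.13956572e+00, -2.21010462e-04,  2.68978562e+00]), 'wrist_force': array([-0.39001542,  0.32657908, -0.75374108]), 'wrist_torque': array([-0.01861788,  0.02557715, -0.10649842]), 'finger_force': 0.0, 'width': 0.09409159295910163}
```

View pics/scene0.png

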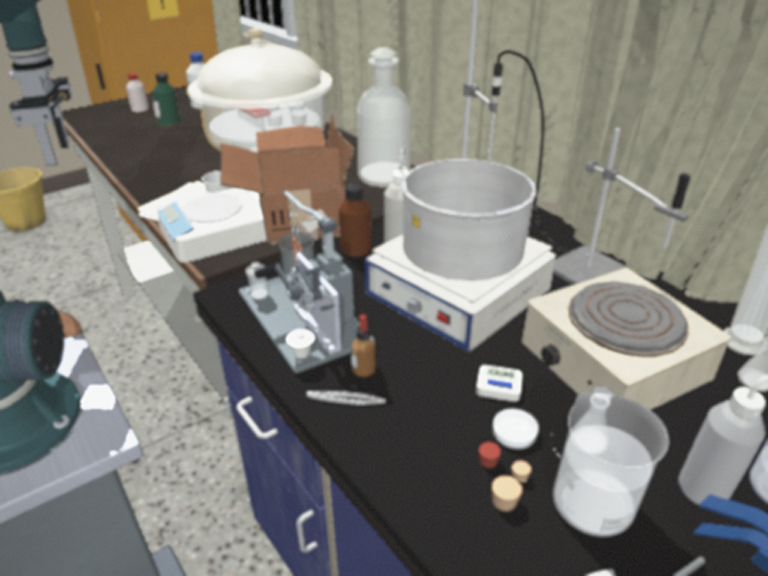

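View pics/top0.png

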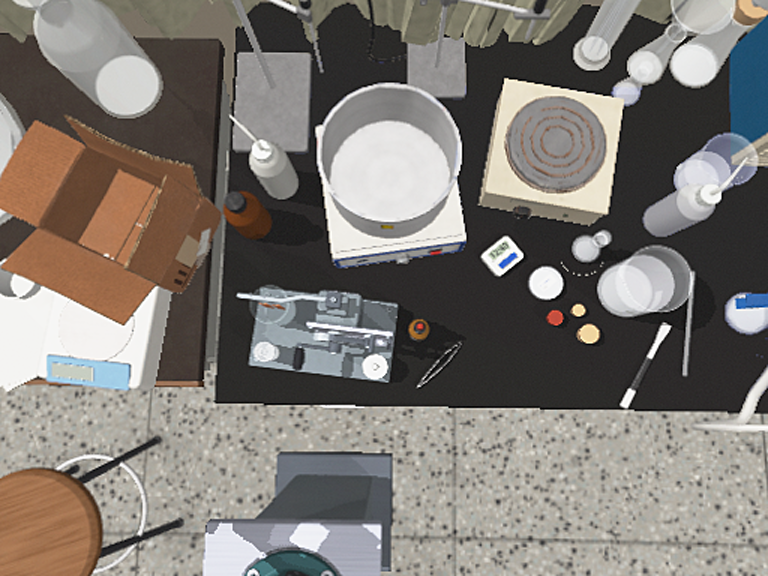

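The top view shows the stand at display pixels (250–398, 290–382), nearly square to the world axes. The beaker is at about (270,303), the crucible at (375,367) and the crank at (298,355). I'll zoom in on it.

```bash
python3 - <<'E'
from h import *
s=snapshot("top"); save(s,"top1.png",(155,185,315,265),5)
s=snapshot("scene"); save(s,"scene1.png",(150,115,270,255),4)
E
```

```text
(no output)
```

View pics/top1.png

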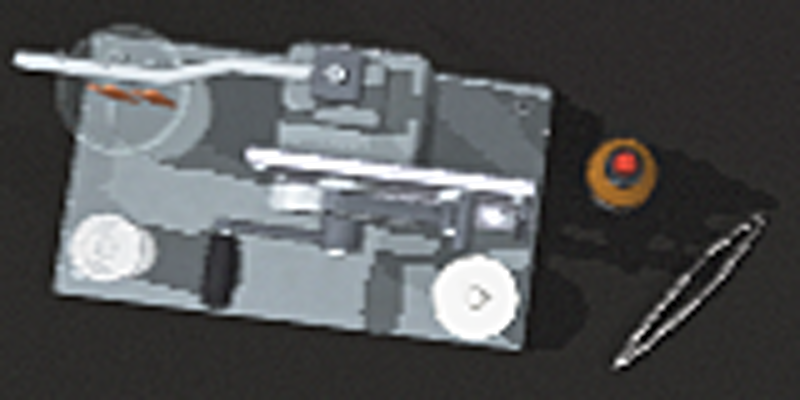

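View pics/scene1.png

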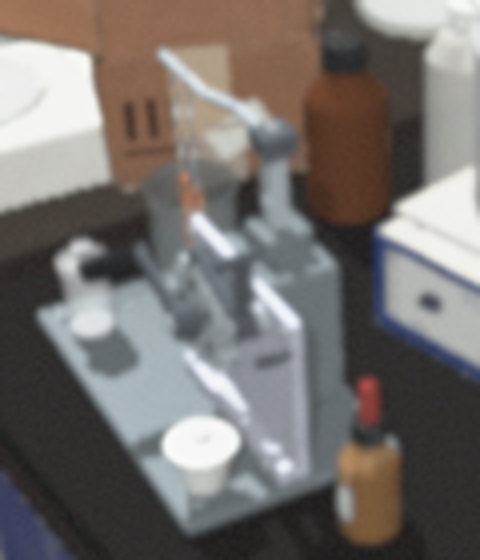

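Base corners in the crop are (53,293), (522,350) and (552,88). The upright plate's top edge runs (247,155)–(535,188), and the black knob lies at (207–238, 232–308).

```bash
cat >> h.py <<'E'
import os,json
if os.path.exists("pose.json"): px,py,yw=json.load(open("pose.json"))
def W(p):
    c,s=np.cos(yw),np.sin(yw); return np.array([px+c*p[0]-s*p[1],py+s*p[0]+c*p[1],p[2]])
E
python3 - <<'E'
from h import *
from scipy.optimize import least_squares
s=snapshot("top"); q=snapshot("scene")
cr=lambda u,v:((u+.5)/5-.5+155,(v+.5)/5-.5+185)
cs=lambda u,v:((u+.5)/4-.5+150,(v+.5)/4-.5+115)
D=[(s,cr(53,293),(-.065,.165,.012)),(s,cr(522,350),(-.065,-.101,.012)),(s,cr(552,88),(.085,-.101,.012)),
 (s,cr(247,155),(.018,.048,.128)),(s,cr(535,188),(.018,-.098,.128)),(s,cr(222,270),(-.042,.057,.104+.009)),
 (q,cs(190,532),(-.065,-.101,.012)),(q,cs(40,313),(-.065,.165,.012))]
def f(p):
    c,n=np.cos(p[2]),np.sin(p[2])
    return np.concatenate([proj(m,[p[0]+c*X[0]-n*X[1],p[1]+n*X[0]+c*X[1],X[2]])[0]-u for m,u,X in D])
r=least_squares(f,[.5,.0,0],loss="soft_l1"); print(r.x); print(r.fun.reshape(-1,2).round(1))
json.dump(list(r.x),open("pose.json","w"))
import h; h.px,h.py,h.yw=r.x
for n,X in dict(wheel=(0,0,.085),knob=(-.041,.057,.104),pivot=(0,-.06,.113),vpt=(0,-.03,.15),bottle=(-.04,.135,.08)).items():
    w=h.W(X); print(n,w.round(4),"r",np.hypot(w[0],w[1]).round(3))
a=1.40+.297
lt=(0,-.06+.05*np.cos(a),.113+.05*np.sin(a)); print(lt)
o=lambda u,S:((u-(155 if S is s else 150)+.5)*(5 if S is s else 4))
for n,X in dict(lt=lt,pivot=(0,-.06,.113),nose=(0,-.06+.06*.956,.113+.0175),knob=(-.041,.057,.104)).items():
    a_=proj(s,h.W(X))[0];b_=proj(q,h.W(X))[0]
    print(n,"top1",((a_-[155,185]+.5)*5).round(),"scene1",((b_-[150,115]+.5)*4).round())
E
```

```text
[ 0.47998693 -0.07650497 -0.10445048]
[[ 0.3  0. ]
 [ 0.3 -0.1]
 [ 0.6 -0.4]
 [ 0.5 -0.3]
 [ 0.2 -0.1]
 [-0.4  0.1]
 [-0.9 -1.5]
 [-1.1 -0.6]]
wheel [ 0.48   -0.0765  0.085 ] r 0.486
knob [ 0.4452 -0.0155  0.104 ] r 0.445
pivot [ 0.4737 -0.1362  0.113 ] r 0.493
vpt [ 0.4769 -0.1063  0.15  ] r 0.489
bottle [0.4543 0.0619 0.08  ] r 0.458
(0, np.float64(-0.06629344622634337), np.float64(0.16260234404336277))
lt top1 [467. 212.] scene1 [243. 259.]
pivot top1 [459. 216.] scene1 [244. 324.]
nose top1 [344. 201.] scene1 [202. 255.]
knob top1 [224. 270.] scene1 [109. 264.]
```

```bash
cat >> h.py <<'E'
from scipy.spatial.transform import Rotation as Ro
def tip():  # fingertip in stand mm
    o=telemetry.get_obs(); R=Ro.from_euler("xyz",o["ee_rot"]).as_matrix()
    p=np.array(o["tool_pos"])+R[:,2]*robot.tcp_to_tips
    c,s=np.cos(yw),np.sin(yw); d=p-[px,py,0]
    return np.array([c*d[0]+s*d[1],-s*d[0]+c*d[1],d[2]])*1e3,R,o
def go(X):
    t,R,o=tip(); print("tip",t.round(1),"yaw",o["ee_rot"],"F",o["wrist_force"].round(1),"t",o["time"])
    p=(W(np.array(X)/1e3)-W(t/1e3))/.05
    print("to",X,(R.T@p).round(2),"turn deg(stand yaw+180)",np.degrees((yw+np.pi-o["ee_rot"][2])))
E
python3 - <<'E'
from h import *
go((-3,-40,260)); go((-100,0,260))
E
```

```text
tip [-298.2  543.   205.1] yaw [-3.14087692e+00 -8.86345462e-05  2.68979874e+00] F [-0.1 -0.7 -0. ] t 0.3
to (-3, -40, 260) [-9.52 -8.96 -1.09] turn deg(stand yaw+180) 19.901312309808652
tip [-298.2  543.   205.1] yaw [-3.14087692e+00 -8.86345462e-05  2.68979874e+00] F [-0.1 -0.7 -0. ] t 0.3
to (-100, 0, 260) [-7.42 -8.86 -1.09] turn deg(stand yaw+180) 19.901312309808652
```

Call:
{"method": "apply_moves", "body": {"moves": [[[-0.4,-0.5,-1.1,-1,1],[-1.2,-1.4,-1.1,-1.99,1],[-2,-2.4,-1.1,-1.99,1],[-2.8,-3.3,-1.1,-1.99,1],[-3.6,-4.3,-1.1,-1.99,1],[-4.4,-5.3,-1.1,-1.99,1],[-5.2,-6.2,-1.1,-1.99,1],[-6,-7.1,-1.1,-1.99,1],[-6.7,-8,-1.1,-1.99,1],[-7.42,-8.86,-1.1,-1.99,1]]]}}

```text
time: 1.55
tool_pos: [0.3802, -0.0677, 0.46]
ee_rot: [3.141, 0.001, 3.036]
wrist_force: [0.6, -0.1, 0.2]
width: 0.0005
finger_force: 0.0
```

```bash
python3 - <<'E'
from h import *
go((-3,-40,200))
E
```

```text
tip [-99.9  -1.6 260.8] yaw [3.14142947e+00 1.39271758e-03 3.03645404e+00] F [ 0.6 -0.1  0.2] t 1.55
to (-3, -40, 200) [-1.94 -0.77  1.22] turn deg(stand yaw+180) 0.03942689114579234
```

Moving over the V at tip height 200, then I'll check with a picture.

Call:
{"method": "apply_moves", "body": {"moves": [[[-1,-0.4,0,0,1],[-1.94,-0.77,0,0,1],[-1.94,-0.77,0.8,0,1],[-1.94,-0.77,1.2,0,1],[-1.94,-0.77,1.2,0,1]]]}}

```text
time: 2.17
tool_pos: [0.4727, -0.1141, 0.3975]
ee_rot: [3.14, -0.005, 3.037]
wrist_force: [-0.7, 0.5, 1.0]
width: 0.0002
finger_force: 0.0
```

```bash
python3 - <<'E'
from h import *
go((-3,-40,143))
q=snapshot("scene"); save(q,"scene2.png",(150,90,270,240),4)
E
```

```text
tip [ -4.2 -37.9 198.3] yaw [ 3.14027066 -0.00453433  3.03694072] F [-0.7  0.5  1. ] t 2.175
to (-3, -40, 143) [-0.03 -0.04  1.11] turn deg(stand yaw+180) 0.011542071988817112
```

View pics/scene2.png

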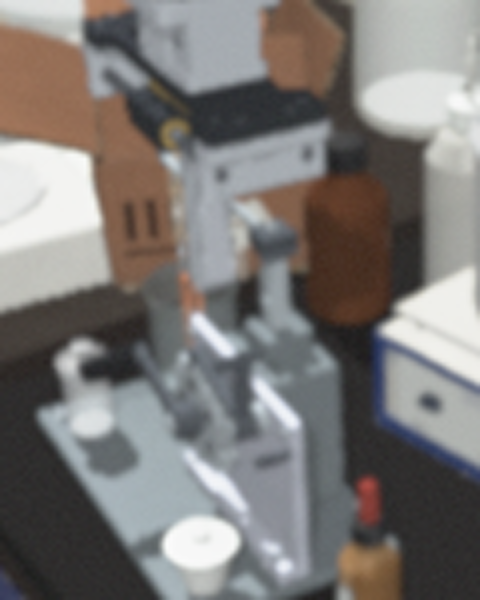

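The picture shows the closed fingertip at (205,285), above the V. The lever is at about (240,350), where the model predicts it. Next: descend and push to -y.

Call:
{"method": "apply_moves", "body": {"moves": [[[-0.02,0,0.6,0,1],[-0.02,0,1.1,0,1],[-0.02,0,1.1,0,1],[-0.02,-0.2,1.1,0,1],[-0.02,-0.33,1.1,0,1],[-0.02,-0.46,1.1,0,1],[-0.02,-0.58,1.1,0,1],[-0.02,-0.7,1.1,0,1],[-0.02,-0.8,1.14,0,1],[-0.02,-0.8,1.14,0,1]]]}}

```text
time: 3.48
tool_pos: [0.4697, -0.1544, 0.3423]
ee_rot: [3.141, -0.001, 3.036]
wrist_force: [0.5, 0.1, -0.5]
width: 0.0004
finger_force: 0.0
```

```bash
python3 - <<'E'
from h import *
go((-3,-94,134))
E
```

```text
tip [ -2.3 -78.5 143.1] yaw [ 3.14138929e+00 -5.94307031e-04  3.03648336e+00] F [ 0.5  0.1 -0.5] t 3.475
to (-3, -94, 134) [ 0.01 -0.31  0.18] turn deg(stand yaw+180) 0.03774729220493217
```

Call:
{"method": "apply_moves", "body": {"moves": [[[0,-0.1,0.06,0,1],[0,-0.2,0.14,0,1],[0,-0.3,0.2,0,1],[0,-0.38,0.2,0,1],[0,-0.38,0.2,0,1]]]}}

```text
time: 4.1
tool_pos: [0.4678, -0.1732, 0.3327]
ee_rot: [3.141, 0.0, 3.037]
wrist_force: [0.3, -0.2, -0.0]
width: 0.0005
finger_force: 0.0
```

```bash
python3 - <<'E'
from h import *
go((-3,-94,200))
q=snapshot("scene"); save(q,"scene3.png",(150,90,270,240),4)
E
```

```text
tip [ -2.  -97.5 133.5] yaw [3.14147543e+00 5.66618926e-05 3.03653075e+00] F [ 0.3 -0.2 -0. ] t 4.1
to (-3, -94, 200) [ 0.02  0.07 -1.33] turn deg(stand yaw+180) 0.035031886808228906
```

View pics/scene3.png

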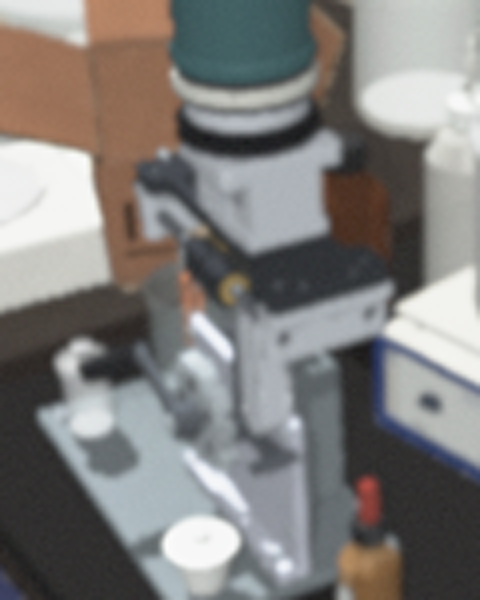

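The lever now lies level to -y at about (270,455) and the nose arm stands upright at about (235,380), so the pawl is thrown. I'll retract and go over the knob.

Call:
{"method": "apply_moves", "body": {"moves": [[[0,0.05,-0.6,0,1],[0,0.05,-1.35,0,1],[0.5,0.5,-1.35,0,1],[0.84,1.4,-1.35,0,1],[0.84,2.3,-1.35,0,1],[0.84,3.09,-1.35,0,1],[0.84,3.09,-0.6,0,1],[0.84,3.09,0.1,0,1],[0.84,3.09,0.1,0,1]]]}}

```text
time: 5.28
tool_pos: [0.4412, -0.0144, 0.3251]
ee_rot: [3.141, -0.006, 3.038]
wrist_force: [0.6, 0.1, 0.4]
width: 0.0007
finger_force: 0.0
```

```bash
python3 - <<'E'
from h import *
go((-44,57,120))
q=snapshot("scene"); save(q,"scene4.png",(150,90,270,240),4)
E
```

```text
tip [-46.3  57.8 125.9] yaw [ 3.14110094 -0.00623914  3.03772471] F [0.6 0.1 0.4] t 5.275
to (-44, 57, 120) [-0.05 -0.02  0.12] turn deg(stand yaw+180) -0.03337695924828323
```

View pics/scene4.png

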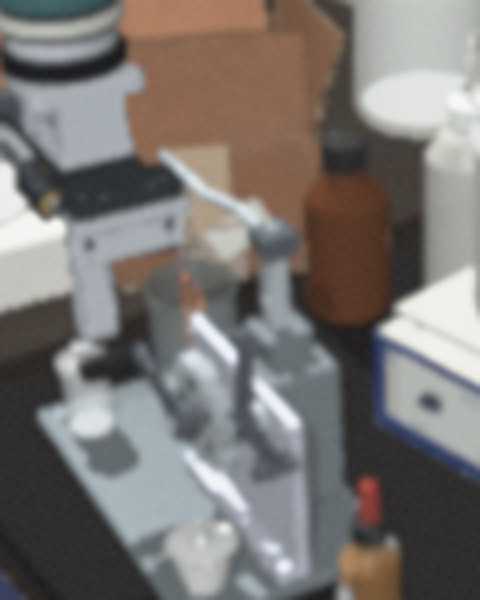

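The pawl stands upright at about (243,370) and the fingertip hangs above the knob at (95,335). Pressing down.

Call:
{"method": "apply_moves", "body": {"moves": [[[0,0,0.15,0,1],[0,0,0.27,0,1],[0,0,0.37,0,1],[0,0,0.47,0,1],[0,0,0.57,0,1],[0,0,0.67,0,1],[0,0,0.75,0,1],[0,0,0.81,0,1],[0,0,0.81,0,1]]]}}

```text
time: 6.45
tool_pos: [0.4419, -0.0151, 0.2865]
ee_rot: [-3.141, -0.001, 3.037]
wrist_force: [0.7, -1.4, 0.9]
width: 0.0004
finger_force: 0.3
```

```bash
python3 - <<'E'
from h import *
go((-44,57,86))
E
```

```text
tip [-44.6  56.8  87.3] yaw [-3.14050341e+00 -1.41938253e-03  3.03695632e+00] F [ 0.7 -1.4  0.9] t 6.45
to (-44, 57, 86) [-0.01  0.    0.03] turn deg(stand yaw+180) 0.01064857849057448
```

The knob is now about 0.43 rad down. Lifting and going back into the V behind the upright arm.

Call:
{"method": "apply_moves", "body": {"moves": [[[0,0,-1,0,1],[0,0,-2.3,0,1],[0,-0.9,-2.3,0,1],[-0.3,-1.9,-2.3,0,1],[-0.83,-2.98,-2.3,0,1],[-0.83,-2.98,-2.3,0,1],[-0.83,-2.98,-1.7,0,1],[-0.83,-2.98,-1.15,0,1],[-0.83,-2.98,-1.15,0,1]]]}}

```text
time: 7.58
tool_pos: [0.4668, -0.1662, 0.3416]
ee_rot: [3.139, -0.007, 3.038]
wrist_force: [1.0, -0.1, -0.7]
width: -0.0
finger_force: 0.0
```

```bash
python3 - <<'E'
from h import *
go((-3,-40,145))
E
```

```text
tip [ -5.1 -90.1 142.5] yaw [ 3.13919494 -0.00703307  3.03786581] F [ 1.  -0.1 -0.7] t 7.575
to (-3, -40, 145) [-0.04  1.   -0.05] turn deg(stand yaw+180) -0.041461665551395625
```

Call:
{"method": "apply_moves", "body": {"moves": [[[0,0.12,0,0,1],[0,0.24,0,0,1],[0,0.36,0,0,1],[0,0.48,0,0,1],[0,0.6,0,0,1],[0,0.72,0,0,1],[0,0.84,0,0,1],[0,0.95,0,0,1],[0,1.04,0,0,1],[0,1.04,0,0,1]]]}}

```text
time: 8.82
tool_pos: [0.4733, -0.1154, 0.3447]
ee_rot: [3.141, -0.0, 3.038]
wrist_force: [-0.8, -0.2, -0.2]
width: 0.0003
finger_force: 0.0
```

Call:
{"method": "apply_moves", "body": {"moves": [[[0,0,-0.5,0,1],[0,0,-1.15,0,1],[0.4,0.6,-1.15,0,1],[0.83,1.4,-1.15,0,1],[0.83,1.94,-1.15,0,1],[0.83,1.94,-0.5,0,1],[0.83,1.94,0.5,0,1],[0.83,1.94,0.8,0,1],[0.83,1.94,0.8,0,1]]]}}

```text
time: 9.95
tool_pos: [0.442, -0.015, 0.3042]
ee_rot: [3.141, -0.002, 3.037]
wrist_force: [0.2, 1.0, -0.5]
width: 0.0007
finger_force: 0.0
```

```bash
python3 - <<'E'
from h import *
go((-44,57,86))
q=snapshot("scene"); save(q,"scene5.png",(150,90,270,240),4)
E
```

```text
tip [-44.5  57.3 105. ] yaw [ 3.14146275e+00 -1.84067752e-03  3.03682588e+00] F [ 0.2  1.  -0.5] t 9.95
to (-44, 57, 86) [-0.01 -0.01  0.38] turn deg(stand yaw+180) 0.01812214968464133
```

View pics/scene5.png

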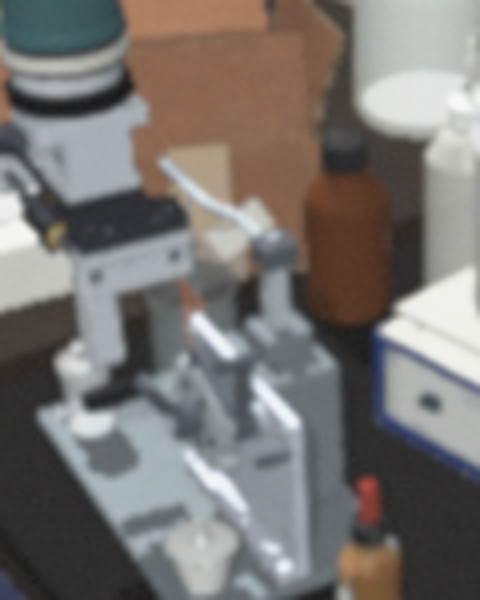

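The pawl lies back in, with its lever upright at about (238,370), and the knob is lower at (110,392). Now I'll press on gently until the tooth is caught.

Call:
{"method": "apply_moves", "body": {"moves": [[[0,0,0.2,0,1],[0,0,0.36,0,1],[0,0,0.42,0,1],[0,0,0.48,0,1],[0,0,0.53,0,1],[0,0,0.57,0,1],[0,0,0.57,0,1],[0,0,0.57,0,1]]]}}

```text
time: 11.0
tool_pos: [0.4422, -0.0149, 0.2762]
ee_rot: [-3.142, 0.0, 3.037]
wrist_force: [1.6, -1.8, 2.7]
width: 0.0004
finger_force: 1.1
```

Call:
{"method": "apply_moves", "body": {"moves": [[[0,0,0.02,0,1],[0,0,0.03,0,1],[0,0,0.03,0,1]]]}}

```text
time: 11.38
tool_pos: [0.4421, -0.0149, 0.2747]
ee_rot: [-3.142, 0.0, 3.037]
wrist_force: [0.7, -3.0, 2.8]
width: 0.0008
finger_force: 1.4
```

```bash
python3 - <<'E'
from h import *
go((-44,57,74))
E
```

```text
tip [-44.1  57.3  75.5] yaw [-3.14157037e+00  2.35087022e-05  3.03708574e+00] F [ 0.7 -3.   2.8] t 11.375
to (-44, 57, 74) [-0.   -0.01  0.03] turn deg(stand yaw+180) 0.0032331205829294906
```

Call:
{"method": "apply_moves", "body": {"moves": [[[0,0,0.02,0,1],[0,0,0.02,0,1],[0,0,0.02,0,1]]]}}

```text
time: 11.75
tool_pos: [0.4421, -0.0148, 0.2736]
ee_rot: [3.141, -0.0, 3.037]
wrist_force: [0.5, -0.6, 2.5]
width: 0.0003
finger_force: 1.3
```

Call:
{"method": "apply_moves", "body": {"moves": [[[0,0,0.02,0,1],[0,0,0.02,0,1],[0,0,0.02,0,1]]]}}

```text
time: 12.12
tool_pos: [0.4421, -0.0149, 0.273]
ee_rot: [-3.142, -0.0, 3.037]
wrist_force: [-0.8, -1.6, 5.2]
width: 0.0002
finger_force: 2.6
```

Call:
{"method": "apply_moves", "body": {"moves": [[[0,0,0.02,0,1],[0,0,0.02,0,1],[0,0,0.02,0,1]]]}}

```text
time: 12.5
tool_pos: [0.4421, -0.0149, 0.2727]
ee_rot: [-3.141, 0.0, 3.037]
wrist_force: [-2.1, -2.4, 8.2]
width: 0.0008
finger_force: 4.3
```

Call:
{"method": "apply_moves", "body": {"moves": [[[0,0,0.02,0,1],[0,0,0.02,0,1],[0,0,0.02,0,1]]]}}

```text
time: 12.88
tool_pos: [0.4421, -0.0149, 0.2724]
ee_rot: [-3.141, 0.0, 3.037]
wrist_force: [-2.9, -2.7, 12.5]
width: 0.0005
finger_force: 6.0
```

The force is rising with little travel, so the tooth is caught. Retracting and checking.

Call:
{"method": "apply_moves", "body": {"moves": [[[0,0,-0.3,0,1],[0,0,-1.2,0,1],[0.5,0,-2.4,0,1],[1.5,0,-3,0,1],[2,0,-3,0,1],[2,0,-3,0,1],[2,0,-3,0,1]]]}}

```text
time: 13.75
tool_pos: [0.3431, -0.0043, 0.4199]
ee_rot: [3.141, -0.001, 3.037]
wrist_force: [0.4, 0.2, 0.4]
width: 0.0003
finger_force: 0.0
```

```bash
python3 - <<'E'
from h import *
go((-44,57,86))
q=snapshot("scene"); save(q,"scene6.png",(150,90,270,240),4)
E
```

```text
tip [-143.9   57.7  220.7] yaw [ 3.14078883e+00 -1.18712184e-03  3.03739566e+00] F [0.4 0.2 0.4] t 13.75
to (-44, 57, 86) [-2.   -0.02  2.69] turn deg(stand yaw+180) -0.01452413817039421
```

View pics/scene6.png

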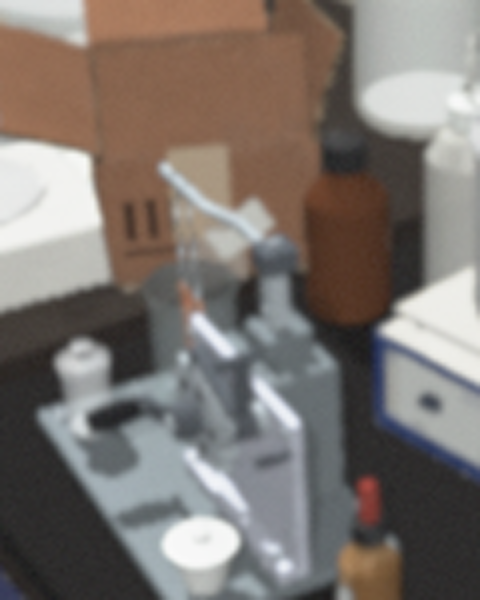

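The knob is one notch down at about (113,413). The lever looks upright, the hanger has come down, and the bystanders are in place.

```bash
python3 -c "
from h import *
print(ticket.close_job())"
```

```text
the job is handed in; nothing more can be done
None
```

I handed the job in at about 14 s. By the fingertip height and the rise to about 12 N at the knob, the wheel is caught one notch back (about -0.65 rad). The last picture shows the pawl in, the coupon hanger lower and the small things in view unmoved. Closing the job returned no verdict.

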